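# Sort the clothes pegs into the laundry turntable and hold its marked jar at the front

## Task

First put each of the two loose clothes pegs flat into the turntable's peg compartment for its kind (the one with the same sort of peg stuck on its rim). Then turn the turntable until the marked jar, the one with the upright round knob on its lid, is centred at the front, in line with the tongue that sticks out from the fixed foot, and finish while still gripping that knob between the fingers, holding the turntable still. Leave the other things on the bench where they are.

Things in the scene. Friction and masses are not known exactly. Their poses are not given: they have to be found in the camera images.
- dolly: one-piece wooden dolly peg with a ball head and two legs with a slot between them, 92 mm long (along its x, head at +x), 18 mm wide (along y), 16 mm high (head 21 mm), 16 g. Loose, lying flat on the bench left or right of the turntable. Origin: centre of its underside, halfway along. Grip it across y near the origin.
- spring: wooden two-limb spring clothes peg with a steel coil, 72 mm long (along its x, jaws at +x), 18 mm wide (along y) from the tail to 10 mm past the origin, then narrowing, 12 mm high, 12 g; it is rigid and does not open. Loose, lying flat on the bench left or right of the turntable. Origin: centre of its underside, halfway along. Grip it across y near the origin.
- tray_centre (a point): on the turntable's axis at tray floor height, 22 mm above the bench; turns with the tray, z up. The tray is a round wooden dish, 310 mm across, rim 4 mm thick and 25 mm above the floor. Dividers (4 mm thick, 25 mm high) run right across along y and from the centre along +x. The half x<0 carries 3 fixed glass jars: the marked one at (-100, 0) mm, two flat-lidded at (-47, +/-100) mm, 67 mm high
- dolly_bin (a point): middle of the floor of the dolly peg compartment (the quarter x>0, y>0), (65, 65) mm from the tray's centre; axes: the tray's. A sample dolly peg stands fixed astride the rim near this compartment's edge at (40, 148) mm from the tray's centre, top 92 mm above the floor
- spring_bin (a point): middle of the floor of the spring peg compartment (the quarter x>0, y<0), (65, -65) mm from the tray's centre; axes: the tray's. A sample spring peg stands fixed upright on the rim near this compartment's edge at (40, -148) mm from the tray's centre, top 86 mm above the floor
- knob (a point): upright round wooden knob on the lid of the marked jar, 24 mm across, 38 mm high; the point is its middle, 116 mm above the bench and 100 mm from the turntable's axis. The lid under it (66 mm across) is 97 mm above the bench. The knob is fixed to jar and tray (it turns only with them). The jar also bears a blank paper label facing outwards
- front (a point): point fixed to the foot where the knob's middle must come: 116 mm above the bench, 100 mm from the turntable's axis, straight above the tongue. The tongue is a 30 mm wide bar that ends, 188 mm from the axis, in a 30 mm high upright stub outside the rim, roughly on the robot's side
- tray (a joint): angle of the tray about its upright axis; 0 or 2 pi: marked jar at the front; grows anticlockwise seen from above. Turns freely either way through the front with a light steady friction of about 0.07 N m (0.7 N at the knob) and stays where it is left
- dipper: bystander: pink plastic water dipper: round cup 120 mm across, 85 mm high, with a straight handle reaching 155 mm from the cup's axis along the body's +x at 78 mm height; origin at the centre of its underside; leave it alone
- glass_jar: bystander: closed glass storage jar with metal cap standing on the bench, 72 mm across, 120 mm high; origin at the centre of its underside; leave it alone
- brush: bystander: green scrub brush, 130 x 50 x 38 mm; origin at the centre of its underside; leave it alone
- tin: bystander: hinged-lid metal tin, closed, 104 x 144 x 67 mm; origin at the centre of its underside; leave it alone
- soap: bystander: bar of laundry soap, 85 x 50 x 28 mm; origin at the centre of its underside; leave it alone
Mind the look-alikes: they are no part of the job. What is shaped like the spring but blue is not meant. Leave any green look-alike of the dolly alone.

How it is judged:
On the way, in this order (a step that is already met when the one before it is completed fails the run):
1. both pegs lie flat, let go, in the compartments of their kind (x of each of dolly, spring in the frame of tray_centre above 0 m and y of dolly in the frame of tray_centre above 0 m and horizontal distance between each of dolly, spring and tray_centre below 0.135 m and z of dolly in the frame of tray_centre between -0.006 and 0.022 m and angle between dolly's own x axis and vertical between 1.37 and 1.77 rad and contact force between the fingers and dolly below 0.2 N and linear speed of each of dolly, spring below 0.05 m/s and y of spring in the frame of tray_centre below 0 m and z of spring in the frame of tray_centre between -0.006 and 0.022 m and angle between spring's own x axis and vertical between 1.37 and 1.77 rad and contact force between the fingers and spring below 0.2 N), for 0.2 s.
2. the marked jar is at the front (horizontal distance between knob and front below 0.013 m), for 0.2 s.
At the end, for the whole second after the job is handed in: Both pegs rest untouched in their own compartments, level within about 11 degrees; the knob is within 13 mm of the front point seen from above; the tray is still (under 0.05 rad/s); the fingers grip the knob (over 3 N, grasp point within 30 mm of its middle) (all of step 1 and horizontal distance between knob and front below 0.013 m and velocity of joint tray between -0.05 and 0.05 rad/s and contact force between the fingers and tray_c0 above 3 N and distance between the grasp point and knob below 0.03 m); the arm keeps its last pose, push and grip.
It fails at once if the dipper is moved more than 30 mm (distance of dipper from where it was at the start of the episode above 0.03 m).
It fails at once if the glass jar is moved more than 30 mm (distance of glass_jar from where it was at the start of the episode above 0.03 m).
It fails at once if the brush is moved more than 30 mm (distance of brush from where it was at the start of the episode above 0.03 m).
It fails at once if the tin is moved more than 30 mm (distance of tin from where it was at the start of the episode above 0.03 m).
It fails at once if the soap is moved more than 30 mm (distance of soap from where it was at the start of the episode above 0.03 m).
It also fails if it takes over 67 s, if anything falls off the work surface, if the arm or the gripper's body presses on something with over 40 N, if the wrist force passes 120 N, or if a joint passes its speed limit or range.

## Robot

A 6-joint arm with a two-finger parallel gripper is mounted at the origin on the work surface. World frame = base frame: x ahead of the robot, y to its left, z up, the work surface at z = 0. Lengths are in m, angles in rad, forces in N, time in s.
With the tool pointing down it reaches from about 0.35 to 0.775 m from the base axis. Payload 5.5 kg.
Tool frame: the origin (TCP) lies at the very end of the fingers, on their centre line; the grasp point (between the pads) lies 19 mm behind it; z points along the fingers, x is the direction in which the jaws open and shut, and the axes are right-handed (so a half turn about z gives the same grasp; the last joint's range is limited). The gripper opens to 85 mm and grips with 20 to 120 N. Pads are 22 mm wide; open, the fingers measure 114 mm over their backs; the gripper's body (76 mm by 85 mm) begins 54 mm behind the grasp point. The pads swing forward as they close: fully open they stand 13 mm farther back than shut.
Start: joints at [-1.261, 0.313, 0.046, 1.304, 0, 1.431], TCP at [0.25, -0.518, 0.231] pointing down, gripper open.
Joint ranges: [-2.76, 2.76], [-0.86, 1.69], [-1.03, 1.26], [-2.2, 2.34], [-1.47, 1.5], [-3.14, 3.14]. Speed limits (rad/s): [2.57, 2.57, 3.14, 3.14, 3.14, 3.14].

## Interface

Orientations are given as a unit quaternion [w, x, y, z].
In Python, from workcell import monitor, eyes, ticket gives the robot as it stands.
- The arm moves only by the tool send_rows, never from a script. Its argument "targets" is a list of rows, each a list of 5 numbers: the shift along the world's x, y, z in m, then the turn about the world's z in degrees, then the closure in counts, from 0 (fully open) to 255 (shut). A call has 1 to 12 rows; each row shifts and turns the commanded pose from where the row before left it; what a row does not reach is not made up. A row lasts 1/10 s, in which the tool goes at most 50 mm and 8.59 degrees, less where a joint would pass 70% of its speed; a pose out of reach is approached as far as the arm can. A call is refused whole if a number of a shift passes 0.05 or a number of a turn 8.59, either way. A call with a gripper value outside its range is refused whole. The fingers move at their own pace and stop on an object; "newtons" is the grip in N (left out, the last holds). Time passes only in rows, so rows that do not move let the fingers close. It gives the time, the measured TCP pose, the force and the opening at its end, in the units of the state.
- monitor.get_state(): the state, without advancing time (a new reading comes with each control period).
- eyes.read_camera(name): name is "scene" or "side" or "wrist"; returns a dict with "img" (384x512x3 uint8, red, green, blue), "z_map" (384x512 float32, m along the optical axis (not along the pixel's ray), 0 where there is no reading), "camera_matrix" (3x3 intrinsics, pixels), "pose" (4x4, takes a point from camera to world coordinates); the wrist camera has in their place "T_tool_cam" (4x4, takes a point from camera to tool coordinates, whose origin is the TCP and whose axes are the tool frame's). Camera axes: x right, y down, z forward; pixel columns grow to the right and rows downward; lengths in m; the calibration is good to about 2 mm. A picture is of the moment at which its call begins: read the wrist's pose just before it.
- ticket.hand_in(): hands the job in, once; it reports no verdict.
Trained networks look in the newest picture that a camera, given by its name, has taken for a name from the list of things; names that differ only in an ending like _2 or _b are one class to them, and where a whole thing is asked for, a point or a joint stands for the part that bears it (a point fixed in the world has none). Each returns a list of dicts, best first, with "conf" (0 to 1); they miss things now and then, are a little off and sometimes report something else, mostly with a low value. They report only what shows in the picture. A call takes as long as a camera call. They do not tell look-alikes from the thing itself.
- eyes.spot_in(name, camera): "xyz" ([x, y, z] in m, in world coordinates, good to about 4 mm: the middle of the surface that is visible of it).
- eyes.tip_of(name, camera): "xyz" ([x, y, z] in m, in world coordinates, good to about 4 mm: a listed point, or the origin of a listed thing).
The state is a dict: "clock": time; "joint_pos": joint angles; "qvel": joint speeds; "tau": joint torques, N m; "tcp_pos": TCP position; "orientation": TCP orientation; "wrist_force": force on the tool from outside, world axes, zero at the start; "ft_torque": the same for the moment, N m; "finger_gap": finger opening in m.
Only numpy, scipy, OpenCV 4.12 (cv2) and the standard library are available. Lean on these libraries where they do the work, as an engineer would, in place of code of your own. Each camera call takes 0.05 s, during which the arm holds its last target.

## Working session

There is one attempt and no reset: what is moved stays moved. The work goes in short steps, Python scripts to look and compute and a tool call to move; the robot and the scene stay as the last step left them, time stands still between calls to the robot, and variables do not carry over. Pictures are saved under pics/ and viewed, and the job is handed in when it is done.

Besides the shell and the picture viewer there is one more tool, called after ">>>" as name(argument=value, ...), one argument or row to a line, values as JSON. send_rows: Moves the arm, as the interface text tells. Its arguments: {"type":"object","properties":{"targets":{"type":"array"},"newtons":{"type":"number"}},"required":["targets"]}

```bash
mkdir -p pics; ls; cat > h.py <<'E'
import numpy as np,cv2
from workcell import monitor,eyes,ticket
def save(r,n,crop=None,s=1):
    im=r["img"][:,:,::-1]
    if crop: im=im[crop[1]:crop[3],crop[0]:crop[2]]
    im=cv2.resize(im,None,fx=s,fy=s,interpolation=cv2.INTER_CUBIC)
    cv2.imwrite("pics/"+n+".png",im)
def cloud(r,T=None):
    z=r["z_map"].astype(float);K=r["camera_matrix"];T=r["pose"] if T is None else T
    v,u=np.mgrid[:z.shape[0],:z.shape[1]]
    P=np.stack([(u-K[0,2])/K[0,0]*z,(v-K[1,2])/K[1,1]*z,z],-1)
    W=P@T[:3,:3].T+T[:3,3]; W[z==0]=np.nan
    return W
def toolT(s):
    from scipy.spatial.transform import Rotation as R
    w,x,y,z=s["orientation"];T=np.eye(4);T[:3,:3]=R.from_quat([x,y,z,w]).as_matrix();T[:3,3]=s["tcp_pos"];return T
def proj(r,p):
    T=np.linalg.inv(r["pose"]);q=T[:3,:3]@np.array(p)+T[:3,3];k=r["camera_matrix"]@q;return (k[:2]/k[2]).round().astype(int)
E
python3 - <<'E'
from h import *
s=monitor.get_state();print(s)
for c in["scene","side","wrist"]:
    r=eyes.read_camera(c);save(r,c+"0",s=1.5);np.savez(""+c+"0.npz",**r)
    for n in["dolly","spring","tray_centre","knob","front","dolly_bin","spring_bin"]:
        for f in (eyes.tip_of,):
            try:
                for d in f(n,c)[:4]:print(c,n,np.round(d["xyz"],3),round(d["conf"],2), proj(r,d["xyz"]) if c!="wrist" else "")
            except Exception as e:print(c,n,e)
print(monitor.get_state()["clock"])
E
```

```text
pics
{'clock': 0.0, 'joint_pos': array([-1.26058065e+00,  3.14000908e-01,  4.49443939e-02,  1.30357506e+00,
       -1.70270768e-05,  1.43120822e+00]), 'qvel': array([-1.59732642e-05, -1.16667202e-03,  3.42491408e-04, -2.71068241e-04,
        2.84060152e-03,  9.52179064e-04]), 'tau': array([-1.24599523e-03, -4.80614913e+01,  2.98538929e+01,  1.90518686e-02,
       -4.01173875e-04,  6.62350431e-06]), 'tcp_pos': array([ 0.24983679, -0.51731163,  0.23039443]), 'orientation': array([-5.84699035e-04,  8.46991040e-01, -5.31606373e-01, -7.07274272e-04]), 'wrist_force': array([-0.05650267,  0.28617744, -0.55324982]), 'ft_torque': array([-0.01787527,  0.02148055,  0.04086001]), 'finger_gap': 0.0853864965590445}
scene dolly [ 0.37   0.354 -0.   ] 0.54 [368 208]
scene dolly [ 0.474  0.319 -0.002] 0.45 [346 228]
scene spring [ 0.513 -0.333 -0.001] 0.63 [176 160]
scene spring [ 0.343 -0.48  -0.002] 0.47 [169 116]
scene spring [ 0.414 -0.371 -0.   ] 0.41 [183 138]
scene spring [ 0.528 -0.432  0.001] 0.41 [151 153]
scene tray_centre [ 0.582 -0.044  0.018] 0.64 [236 204]
scene knob [0.63  0.048 0.117] 0.93 [253 211]
scene knob [0.688 0.371 0.001] 0.46 [336 288]
scene front [ 0.487 -0.032  0.114] 0.91 [252 169]
scene dolly_bin [ 0.615 -0.127  0.024] 0.61 [209 201]
scene spring_bin [ 0.499 -0.072  0.021] 0.67 [241 183]
side dolly [0.583 0.458 0.   ] 0.66 [151 323]
side dolly [0.368 0.36  0.002] 0.64 [245 332]
side dolly [ 0.474  0.315 -0.001] 0.63 [219 297]
side spring [ 0.521 -0.33  -0.002] 0.51 [310 141]
side spring [ 0.42  -0.371 -0.002] 0.47 [342 144]
side spring [ 0.523 -0.427 -0.004] 0.47 [321 125]
side tray_centre [ 0.587 -0.039  0.026] 0.85 [251 184]
side knob [0.629 0.046 0.116] 0.77 [223 178]
side knob [ 0.478  0.317 -0.005] 0.39 [217 298]
side front [ 0.488 -0.028  0.112] 0.72 [278 180]
side dolly_bin [ 0.621 -0.131  0.025] 0.75 [257 162]
side spring_bin [ 0.495 -0.07   0.023] 0.6 [282 189]
1.2
```

View pics.

View pics/scene0.png

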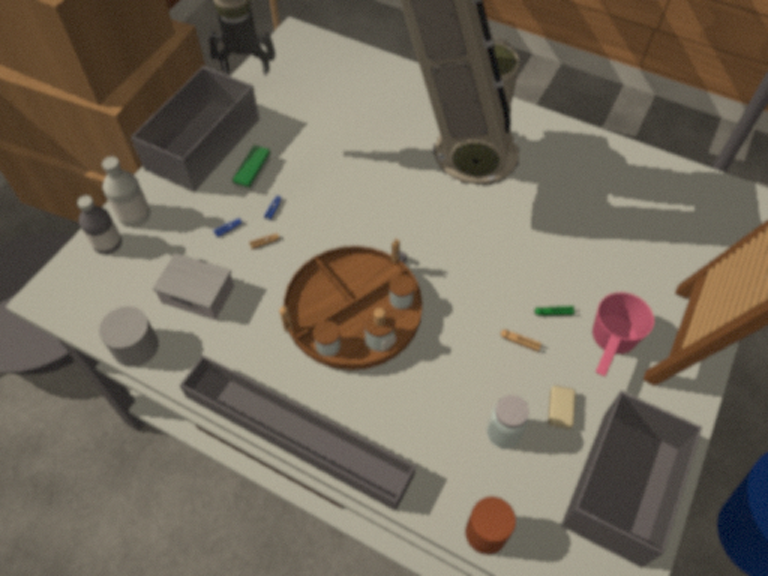

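View pics/side0.png

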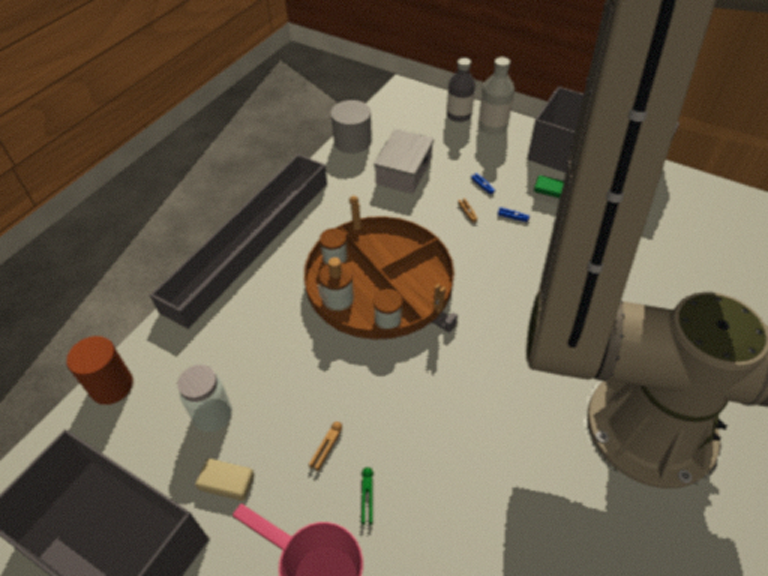

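View pics/wrist0.png

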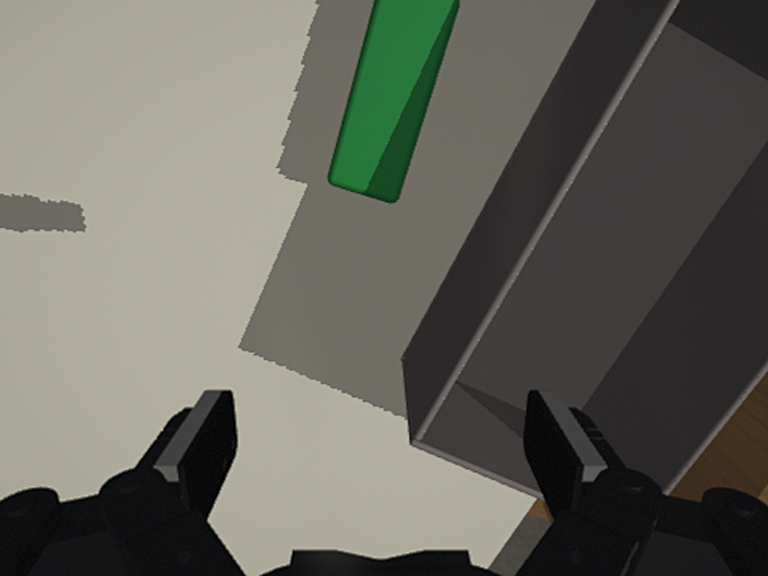

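```bash
python3 - <<'E'
from h import *
ims=[]
for c,bx in [("scene",(130,110,210,180)),("scene",(320,180,400,250)),("side",(290,100,370,170)),("side",(190,270,270,340))]:
    r=np.load(c+"0.npz");im=r["img"][bx[1]:bx[3],bx[0]:bx[2],::-1]
    ims.append(cv2.resize(im,(400,290),interpolation=cv2.INTER_CUBIC))
cv2.imwrite("pics/crops.png",np.vstack([np.hstack(ims[:2]),np.hstack(ims[2:])]))
r0=np.load("scene0.npz");r1=np.load("side0.npz")
for nm,r in(("scene",r0),("side",r1)):
    W=cloud(r);hsv=cv2.cvtColor(r["img"],cv2.COLOR_RGB2HSV)
    for n,p in(("spring",(.517,-.332)),("dolly",(.474,.317))):
        m=(np.hypot(W[...,0]-p[0],W[...,1]-p[1])<.07)&(hsv[...,0]<22)&(hsv[...,1]>110)
        q=W[m]; c=q.mean(0);u,s,v=np.linalg.svd(q[:,:2]-c[:2],full_matrices=False)
        t=(q[:,:2]-c[:2])@v[0]; mid=c[:2]+v[0]*(t.max()+t.min())/2
        print(nm,n,m.sum(),c.round(3),mid.round(3),"ax",v[0].round(2),np.degrees(np.arctan2(v[0][1],v[0][0])).round(1),t.min().round(3),t.max().round(3),q[:,2].max().round(3))
    # tray rim fit
    m=(W[...,2]>.036)&(W[...,2]<.052)&(np.hypot(W[...,0]-.584,W[...,1]+.041)<.17)&(np.hypot(W[...,0]-.584,W[...,1]+.041)>.14)
    q=W[m][:,:2];A=np.c_[2*q,np.ones(len(q))];x=np.linalg.lstsq(A,(q**2).sum(1),rcond=None)[0]
    print(nm,"rim c",x[:2].round(4),np.sqrt(x[2]+x[0]**2+x[1]**2).round(4),len(q))
    d=np.hypot(W[...,0]-.584,W[...,1]+.041)
    m=(W[...,2]>.118)&(W[...,2]<.14)&(np.hypot(W[...,0]-.63,W[...,1]-.047)<.03)
    print("knob",W[m].mean(0).round(4),m.sum())
    m=(W[...,2]>.015)&(W[...,2]<.05)&(d>.165)&(d<.21)&(W[...,0]<.5)
    print("stub",W[m].mean(0).round(4),m.sum(),W[m][:,2].max())
E
```

```text
scene spring 42 [ 0.52  -0.33   0.009] [ 0.518 -0.329] ax [ 0.77 -0.63] -39.4 -0.032 0.029 0.019
scene dolly 105 [0.478 0.319 0.013] [0.478 0.318] ax [-0.12  0.99] 97.1 -0.042 0.041 0.026
scene rim c [ 0.5877 -0.0424] 0.1517 577
knob [0.6319 0.0489 0.1317] 55
stub [ 0.4098 -0.0106  0.0274] 21 0.03570880471480464
side spring 70 [ 0.515 -0.325  0.011] [ 0.516 -0.327] ax [-0.77  0.64] 140.5 -0.039 0.035 0.016
side dolly 245 [0.474 0.322 0.014] [0.474 0.32 ] ax [-0.05  1.  ] 93.1 -0.048 0.043 0.024
side rim c [ 0.5851 -0.0406] 0.152 740
knob [0.6255 0.0522 0.1312] 72
stub [ 0.405  -0.0115  0.027 ] 57 0.03481357517058303
```

View pics/crops.png

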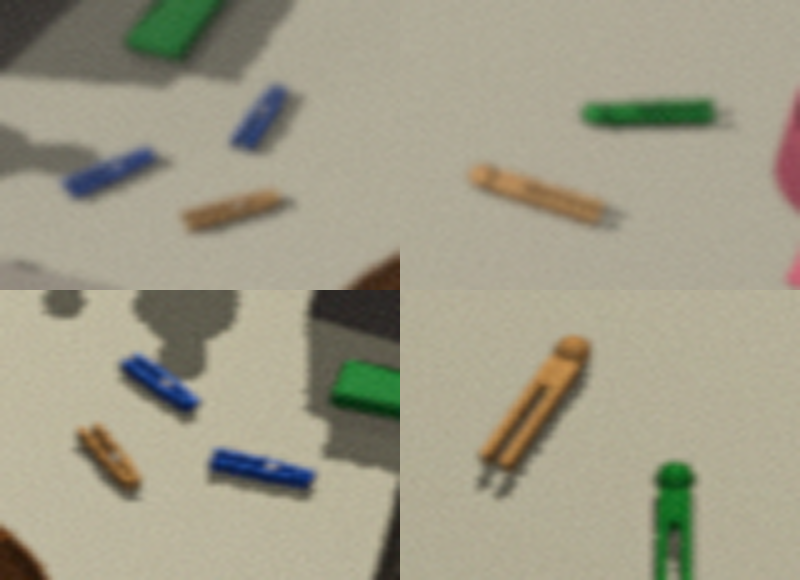

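```bash
python3 - <<'E'
import numpy as np
r=np.load("wrist0.npz");print(r["T_tool_cam"].round(3),r["camera_matrix"].round(1))
T=np.linalg.inv(r["T_tool_cam"])
for z in(0,.1,.2):
    k=r["camera_matrix"]@(T@[0,0,z,1])[:3];print(z,k[:2]/k[2])
E
```

```text
[[ 1.    -0.001  0.001 -0.   ]
 [ 0.001  0.95   0.311 -0.079]
 [-0.001 -0.311  0.95  -0.143]
 [ 0.     0.     0.     1.   ]] [[334.4   0.  253.2]
 [  0.  334.4 196.7]
 [  0.    0.    1. ]]
0 [253.64843752 260.23747863]
0.1 [253.35967277 196.04775527]
0.2 [253.22725772 166.61311733]
```

>>> send_rows(
  targets=[
    [0.022, 0.0158, 0, 8.2, 60],
    [0.022, 0.0158, 0, 8.2, 60],
    [0.022, 0.0158, 0, 8.2, 60],
    [0.022, 0.0158, 0, 8.2, 60],
    [0.022, 0.0158, 0, 8.2, 60],
    [0.022, 0.0158, 0, 8.2, 60],
    [0.022, 0.0158, 0, 8.2, 60],
    [0.022, 0.0158, 0, 8.2, 60],
    [0.022, 0.0158, 0, 8.2, 60],
    [0.022, 0.0158, 0, 8.2, 60],
    [0.022, 0.0158, 0, 8.2, 60],
    [0.025, 0.0152, 0, 8.2, 60],
  ],
)

```text
clock: 2.4
tcp_pos: [0.5177, -0.3281, 0.2315]
orientation: [0.0, 0.955, 0.297, 0.0]
wrist_force: [-0.5, 0.1, -0.1]
finger_gap: 0.0656
```

>>> send_rows(
  targets=[
    [0, 0, -0.05, 8.0, 60],
    [0, 0, -0.04, 8.0, 60],
    [0, 0, 0, 0, 60],
  ],
)

```text
clock: 2.7
tcp_pos: [0.5137, -0.3256, 0.1352]
orientation: [-0.005, 0.905, 0.424, -0.002]
wrist_force: [-1.1, 0.5, 0.2]
finger_gap: 0.0653
```

```bash
cat > look.py <<'E'
from h import *
import sys
def wlook(name,p,rad=.07,zmin=.004,zmax=.04):
    s=monitor.get_state();r=eyes.read_camera("wrist");save(r,name)
    T=toolT(s)@r["T_tool_cam"];W=cloud(r,T)
    hsv=cv2.cvtColor(r["img"],cv2.COLOR_RGB2HSV)
    m=(np.hypot(W[...,0]-p[0],W[...,1]-p[1])<rad)&(hsv[...,0]<22)&(hsv[...,1]>80)&(W[...,2]>zmin)&(W[...,2]<zmax)
    X=T[:3,0] if 0 else toolT(s)[:3,0]
    print("tcp",s["tcp_pos"].round(4),"yaw",np.degrees(np.arctan2(X[1],X[0])).round(1),"clock",s["clock"])
    q=W[m].astype(np.float32);rc=cv2.minAreaRect((q[:,:2]*1000).astype(np.float32));b=cv2.boxPoints(rc)
    e=sorted([(np.linalg.norm(b[1]-b[0]),*(b[1]-b[0])),(np.linalg.norm(b[2]-b[1]),*(b[2]-b[1]))])[1]
    c=q.mean(0);u,s_,v=np.linalg.svd(q[:,:2]-c[:2],full_matrices=False)
    print("n",m.sum(),"rect",np.round(rc[0],1),np.round(rc[1],1),"ax",np.degrees(np.arctan2(e[2],e[1])).round(1),"pca",np.degrees(np.arctan2(v[0][1],v[0][0])).round(1),"zmax",np.percentile(q[:,2],98).round(4))
    return r,W,m,q
E
python3 - <<'E'
from look import *
wlook("w1",(.517,-.328))
E
```

```text
tcp [ 0.5137 -0.3256  0.1352] yaw 50.2 clock 2.7
n 1152 rect [ 514.4 -329.5] [17.6 72.1] ax -38.0 pca -38.1 zmax 0.0142
```

View pics/w1.png

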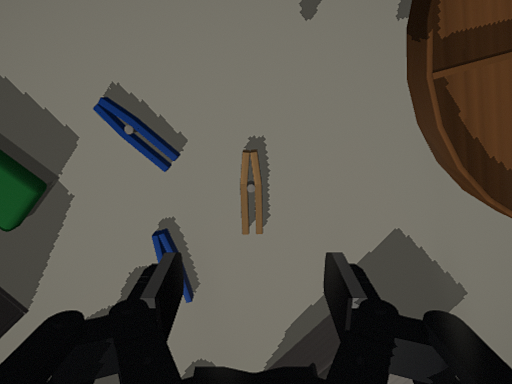

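>>> send_rows(
  targets=[
    [0, 0, -0.05, 1.8, 60],
    [0, 0, -0.04, 0, 60],
    [0, 0, 0, 0, 60],
    [0, 0, 0, 0, 60],
  ],
)

```text
clock: 3.15
tcp_pos: [0.5177, -0.3298, 0.0536]
orientation: [0.001, 0.899, 0.437, 0.0]
wrist_force: [0.2, 0.7, 0.4]
finger_gap: 0.0653
```

```bash
python3 - <<'E'
from look import *
wlook("w2",(.5144,-.3295))
E
```

```text
tcp [ 0.5177 -0.3298  0.0536] yaw 51.8 clock 3.15
n 2219 rect [ 514.7 -329.8] [17.6 73.3] ax -38.6 pca -38.3 zmax 0.0142
```

View pics/w2.png

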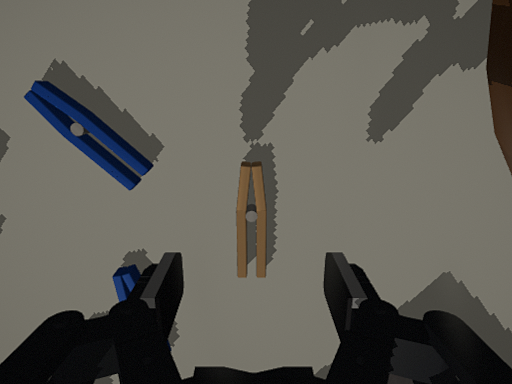

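>>> send_rows(
  targets=[
    [-0.003, 0, -0.03, 0, 60],
    [0, 0, -0.02, 0, 60],
    [0, 0, 0, 0, 60],
    [0, 0, 0, 0, 255],
    [0, 0, 0, 0, 255],
    [0, 0, 0, 0, 255],
    [0, 0, 0, 0, 255],
    [0, 0, 0, 0, 255],
  ],
  newtons=30,
)

```text
clock: 4.0
tcp_pos: [0.5152, -0.3298, 0.0033]
orientation: [0.002, 0.899, 0.438, 0.001]
wrist_force: [-0.4, 0.7, 6.0]
finger_gap: 0.0168
```

>>> send_rows(
  targets=[
    [0, 0, 0.04, 0, 255],
    [0, 0, 0.045, 0, 255],
    [0, 0.04, 0.045, -8.2, 255],
    [-0.0016, 0.05, 0, -8.2, 255],
    [-0.002, 0.05, 0, -8.2, 255],
    [-0.002, 0.05, 0, -8.2, 255],
    [-0.002, 0.05, 0, 0, 255],
    [-0.002, 0.0206, 0, 0, 255],
    [0, 0, 0, 0, 255],
    [0, 0, 0, 0, 255],
  ],
)

```text
clock: 5.0
tcp_pos: [0.5049, -0.0762, 0.1243]
orientation: [0.0, 0.986, 0.169, 0.001]
wrist_force: [0.3, -0.4, -0.5]
finger_gap: 0.0169
```

```bash
python3 - <<'E'
from look import *
s=monitor.get_state();r=eyes.read_camera("wrist");save(r,"w3",s=1.4)
T=toolT(s)@r["T_tool_cam"];np.savez("w3.npz",W=cloud(r,T),img=r["img"],T=T)
for n in["spring_bin","knob","tray_centre"]:
    for d in eyes.tip_of(n,"wrist")[:2]:print(n,np.round(d["xyz"],3),d["conf"])
print(s["finger_gap"],s["tcp_pos"])
E
```

```text
spring_bin [ 0.5   -0.071  0.022] 0.8
knob [ 0.587 -0.043  0.024] 0.7
tray_centre [ 0.59  -0.045  0.025] 0.77
0.01693603653747942 [ 0.50493502 -0.07623087  0.12428565]
```

View pics/w3.png

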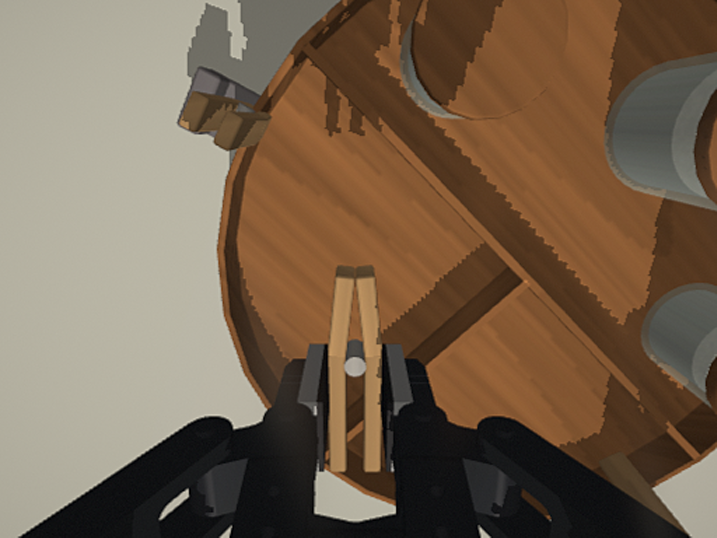

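```bash
python3 - <<'E'
from h import *
d=np.load("w3.npz");W=d["W"]
def px(u,v):
    return W[int(v/1.4),int(u/1.4)].round(3)
for p in[(505,280),(460,320),(430,345),(400,150),(450,215),(570,325),(640,390),(350,440)]:print(p,px(*p))
m=(W[...,2]>.043)&(W[...,2]<.052);q=W[m]
c=np.array([.586,-.042]);r=np.hypot(*(q[:,:2]-c).T)
ri=q[(r>.14)&(r<.165)];A=np.c_[2*ri[:,:2],np.ones(len(ri))];x=np.linalg.lstsq(A,(ri[:,:2]**2).sum(1),rcond=None)[0]
print("rim",x[:2],np.sqrt(x[2]+x[0]**2+x[1]**2),len(ri))
i=q[(r<.13)&(r>.03)][:,:2]-c
a=np.degrees(np.arctan2(i[:,1],i[:,0]))%360
h,e=np.histogram(a,bins=72,range=(0,360))
for k in np.argsort(-h)[:8]:print(e[k],h[k])
for lo,hi in((225,262),(135,172),(-40+360,-10+360)):
    s=(a>lo)&(a<hi)
    if s.sum()>10:
        print(lo,np.median(a[s]),s.sum())
        l=cv2.fitLine(i[s].astype(np.float32),cv2.DIST_HUBER,0,.01,.01).ravel();print(np.degrees(np.arctan2(l[1],l[0])),l[2:])
E
```

```text
(505, 280) [ 0.579 -0.05   0.033]
(460, 320) [ 0.566 -0.079  0.033]
(430, 345) [ 0.557 -0.099  0.031]
(400, 150) [ 0.501 -0.006  0.048]
(450, 215) [ 0.541 -0.028  0.022]
(570, 325) [ 0.615 -0.058  0.047]
(640, 390) [ 0.689 -0.088  0.024]
(350, 440) [ 0.538 -0.18   0.022]
rim [ 0.58285744 -0.04332645] 0.14996975212876643 3570
155.0 827
330.0 553
80.0 484
240.0 464
150.0 180
5.0 122
140.0 119
75.0 109
225 243.08343236885236 566
64.88452 [-0.0216077  -0.04051475]
135 155.74446698445402 1138
-26.380995 [-0.07279799  0.03254999]
320 334.09563200467824 728
-25.21966 [ 0.06556003 -0.03194648]
```

>>> send_rows(
  targets=[
    [0, 0.006, -0.04, 0, 255],
    [0, 0, -0.035, 0, 255],
    [0, 0, -0.021, 0, 255],
    [0, 0, 0, 0, 255],
    [0, 0, 0, 0, 255],
  ],
)

```text
clock: 5.7
tcp_pos: [0.5044, -0.0711, 0.0278]
orientation: [-0.0, 0.986, 0.167, -0.0]
wrist_force: [1.0, 0.1, -0.6]
finger_gap: 0.017
```

>>> send_rows(
  targets=[
    [0, 0, -0.002, 0, 255],
    [0, 0, 0, 0, 150],
    [0, 0, 0, 0, 150],
    [0, 0, 0, 0, 150],
    [0, 0, 0.02, 0, 150],
    [0, 0, 0.04, 0, 130],
    [0, 0, 0.05, 0, 100],
    [0, 0, 0, 0, 60],
  ],
)

```text
clock: 6.5
tcp_pos: [0.5087, -0.0714, 0.1426]
orientation: [0.003, 0.986, 0.168, 0.005]
wrist_force: [1.2, 0.0, -0.3]
finger_gap: 0.0647
```

```bash
python3 - <<'E'
from look import *
wlook("w4",(.505,-.070),rad=.05,zmin=.028,zmax=.042)
for d in eyes.tip_of("spring","wrist")[:2]:print(d)
E
```

```text
tcp [ 0.5087 -0.0714  0.1426] yaw 19.4 clock 6.5
n 1377 rect [504.3 -71. ] [17.8 71.9] ax -70.3 pca -70.8 zmax 0.0362
{'xyz': [0.5081, -0.0708, 0.0243], 'conf': 0.91}
```

View pics/w4.png

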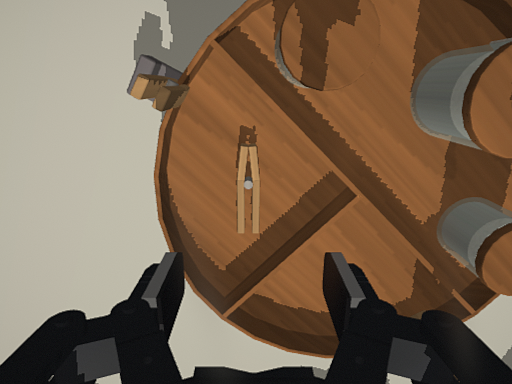

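>>> send_rows(
  targets=[
    [0, 0.03, 0.03, 0, 60],
    [-0.004, 0.045, 0.02, -4, 60],
    [-0.004, 0.045, 0, -5, 60],
    [-0.004, 0.045, 0, -5, 60],
    [-0.004, 0.045, 0, 0, 60],
    [-0.004, 0.045, 0, 0, 60],
    [-0.004, 0.045, 0, 0, 60],
    [-0.004, 0.045, 0, 0, 60],
    [-0.003, 0.035, -0.03, 0, 60],
    [0, 0.01, -0.03, 0, 60],
    [0, 0, 0, 0, 60],
    [0, 0, 0, 0, 60],
  ],
)

```text
clock: 7.8
tcp_pos: [0.4721, 0.3189, 0.1243]
orientation: [0.001, 0.999, 0.047, -0.002]
wrist_force: [-0.2, -0.2, 0.7]
finger_gap: 0.0649
```

```bash
python3 - <<'E'
from look import *
wlook("w5",(.476,.319),rad=.075)
E
```

```text
tcp [0.4721 0.3189 0.1243] yaw 5.4 clock 7.8
n 1980 rect [474.4 320.2] [19.1 89.8] ax -86.1 pca -86.2 zmax 0.0214
```

View pics/w5.png

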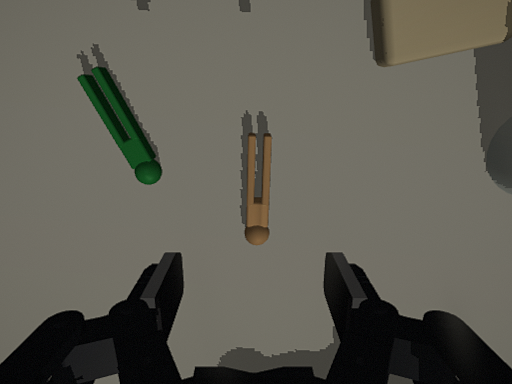

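>>> send_rows(
  targets=[
    [0.002, 0.001, -0.045, -1.5, 60],
    [0, 0, -0.04, 0, 60],
    [0, 0, -0.025, 0, 60],
    [0, 0, -0.01, 0, 60],
    [0, 0, 0, 0, 60],
    [0, 0, 0, 0, 60],
  ],
)

```text
clock: 8.45
tcp_pos: [0.4772, 0.3208, 0.0076]
orientation: [-0.001, 0.999, 0.033, 0.001]
wrist_force: [-0.4, 0.2, 0.2]
finger_gap: 0.0656
```

>>> send_rows(
  targets=[
    [-0.0025, 0, -0.004, 0, 60],
    [0, 0, 0, 0, 255],
    [0, 0, 0, 0, 255],
    [0, 0, 0, 0, 255],
    [0, 0, 0, 0, 255],
    [0, 0, 0, 0, 255],
  ],
  newtons=30,
)

```text
clock: 9.05
tcp_pos: [0.4734, 0.321, 0.0022]
orientation: [-0.0, 0.999, 0.034, 0.0]
wrist_force: [-1.0, -0.1, 4.3]
finger_gap: 0.017
```

>>> send_rows(
  targets=[
    [0, 0, 0.045, 0, 255],
    [0, 0, 0.05, 4, 255],
    [0, -0.02, 0.05, 8.1, 255],
    [0.01, -0.04, 0.045, 8.1, 255],
    [0.015, -0.045, 0, 8.1, 255],
    [0.015, -0.045, 0, 8.1, 255],
    [0.015, -0.045, 0, 8.1, 255],
    [0.015, -0.045, 0, 8.1, 255],
    [0.015, -0.045, 0, 8.1, 255],
    [0.015, -0.045, 0, 8.1, 255],
    [0.015, -0.045, 0, 8.1, 255],
    [0.015, -0.045, 0, 8.1, 255],
  ],
)

```text
clock: 10.25
tcp_pos: [0.5992, -0.0851, 0.1798]
orientation: [-0.0, 0.72, 0.694, 0.0]
wrist_force: [0.4, 0.6, -0.0]
finger_gap: 0.0176
```

>>> send_rows(
  targets=[
    [0.01, -0.023, -0.02, 8.1, 255],
    [0, 0, -0.03, 8.1, 255],
    [0, 0, -0.02, 4.1, 255],
    [0, 0, 0, 0, 255],
    [0, 0, 0, 0, 255],
  ],
)

```text
clock: 10.75
tcp_pos: [0.6087, -0.106, 0.1098]
orientation: [-0.001, 0.59, 0.808, -0.0]
wrist_force: [-0.0, 0.2, -0.0]
finger_gap: 0.0172
```

```bash
python3 - <<'E'
from look import *
s=monitor.get_state();r=eyes.read_camera("wrist");save(r,"w6",s=1.4)
T=toolT(s);X=T[:3,0];print(s["tcp_pos"],np.degrees(np.arctan2(X[1],X[0])),s["finger_gap"])
W=cloud(r,T@r["T_tool_cam"]);np.savez("w6.npz",W=W)
for n in["dolly_bin","dolly"]:
    for d in eyes.tip_of(n,"wrist")[:2]:print(n,np.round(d["xyz"],3),d["conf"])
E
```

```text
[ 0.60874432 -0.10604027  0.10984886] 107.73691598552423 0.017232343386551698
dolly_bin [ 0.616 -0.128  0.018] 0.89
dolly [ 0.61  -0.107  0.108] 0.81
```

View pics/w6.png

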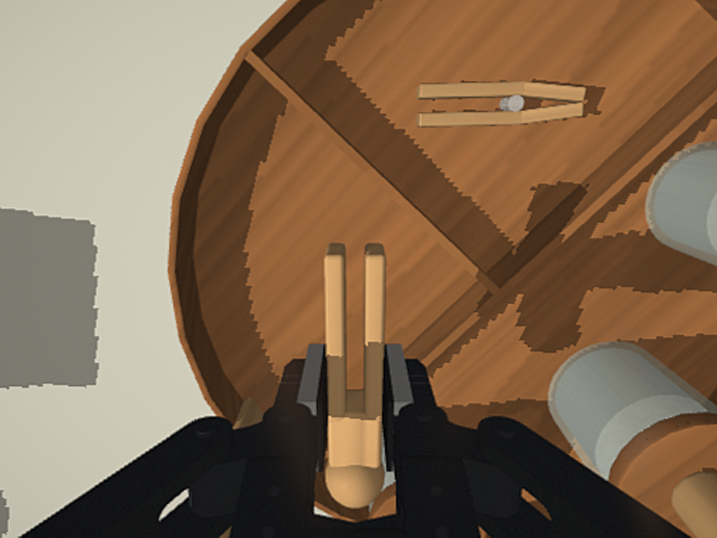

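>>> send_rows(
  targets=[
    [0.005, -0.017, -0.015, 1.5, 255],
    [0, 0, -0.04, 0, 255],
    [0, 0, -0.024, 0, 255],
    [0, 0, 0, 0, 255],
    [0, 0, 0, 0, 255],
  ],
)

```text
clock: 11.4
tcp_pos: [0.6146, -0.1231, 0.0321]
orientation: [0.0, 0.578, 0.816, 0.0]
wrist_force: [0.2, -0.0, -0.2]
finger_gap: 0.017
```

>>> send_rows(
  targets=[
    [0, 0, -0.006, 0, 255],
    [0, 0, 0, 0, 255],
    [0, 0, 0, 0, 150],
    [0, 0, 0, 0, 150],
    [0, 0, 0, 0, 150],
    [0, 0, 0.02, 0, 150],
    [0, 0, 0.04, 0, 130],
    [0, 0, 0.05, 0, 100],
    [0, 0, 0.04, 0, 60],
    [0, 0, 0, 0, 60],
  ],
)

```text
clock: 12.4
tcp_pos: [0.6177, -0.1244, 0.1825]
orientation: [0.006, 0.578, 0.816, 0.002]
wrist_force: [0.6, -0.2, 0.4]
finger_gap: 0.0656
```

```bash
python3 - <<'E'
from look import *
wlook("w7",(.614,-.123),rad=.06,zmin=.03,zmax=.046)
for n in["dolly","spring"]:
  for d in eyes.tip_of(n,"wrist")[:2]:print(n,d)
s=monitor.get_state();r=eyes.read_camera("scene");save(r,"s7",crop=(170,130,300,260),s=4)
for c in("scene","side"):
  r=eyes.read_camera(c)
  for n in("knob","front","tray_centre"):
    for d in eyes.tip_of(n,c)[:1]:print(c,n,np.round(d["xyz"],4),d["conf"])
E
```

```text
tcp [ 0.6177 -0.1244  0.1825] yaw 109.3 clock 12.4
n 1820 rect [ 610.5 -101.2] [95.4 63. ] ax 18.3 pca 33.7 zmax 0.0442
dolly {'xyz': [0.617, -0.1211, 0.0208], 'conf': 0.88}
spring {'xyz': [0.6188, -0.1269, 0.0195], 'conf': 0.18}
scene knob [0.6267 0.052  0.1188] 0.86
scene front [ 0.4845 -0.031   0.1177] 0.89
scene tray_centre [ 0.5835 -0.0409  0.018 ] 0.84
side knob [0.6273 0.0469 0.1183] 0.73
side front [ 0.4851 -0.031   0.1123] 0.84
side tray_centre [ 0.5842 -0.0416  0.0241] 0.89
```

View pics/w7.png

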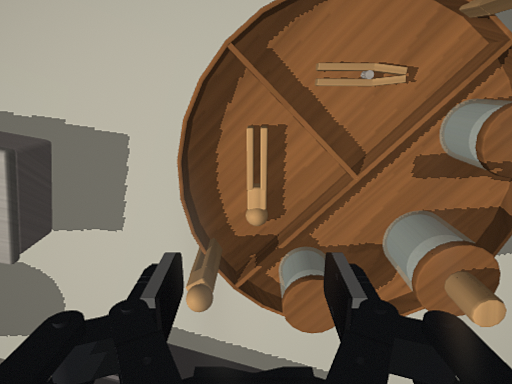

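View pics/s7.png

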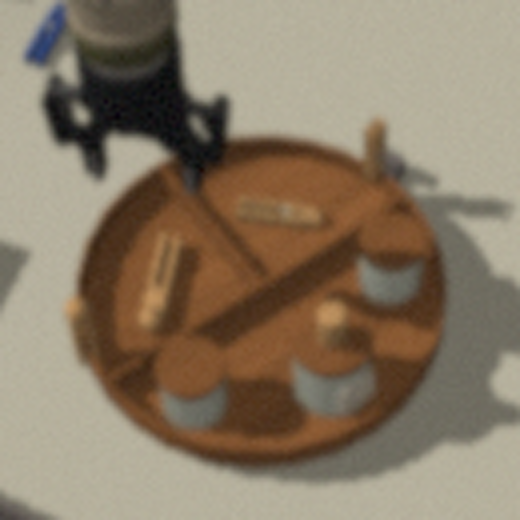

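>>> send_rows(
  targets=[
    [0.001, 0.015, 0.01, -8.4, 20],
    [0.001, 0.015, 0.008, -8.4, 20],
    [0.001, 0.015, 0, -8.4, 20],
    [0.001, 0.015, 0, -8.4, 20],
    [0.001, 0.015, 0, -8.4, 20],
    [0.001, 0.015, 0, -8.4, 20],
    [0.001, 0.015, 0, -8.4, 20],
    [0.001, 0.015, 0, -8.4, 20],
    [0, 0.015, 0, -8.4, 20],
    [0, 0.015, 0, -8.4, 20],
    [0, 0.015, 0, -8.4, 20],
    [0, 0.008, 0, -8.4, 20],
  ],
)

```text
clock: 14.2
tcp_pos: [0.622, 0.051, 0.1929]
orientation: [-0.0, 0.997, 0.072, -0.0]
wrist_force: [0.1, -0.4, -0.4]
finger_gap: 0.0786
```

>>> send_rows(
  targets=[
    [0, 0, 0, -8.4, 20],
    [0, 0, 0, -8.4, 20],
    [0, 0, 0, -8.4, 20],
    [0, 0, 0, -8.4, 20],
    [0, 0, 0, 0, 20],
    [0, 0, 0, 0, 20],
  ],
)

```text
clock: 14.8
tcp_pos: [0.622, 0.0498, 0.1929]
orientation: [0.0, 0.977, -0.215, -0.0]
wrist_force: [0.4, -0.7, -0.6]
finger_gap: 0.0788
```

```bash
python3 - <<'E'
from look import *
s=monitor.get_state();r=eyes.read_camera("wrist");save(r,"w8")
T=toolT(s);X=T[:3,0];print(s["clock"],s["tcp_pos"],np.degrees(np.arctan2(X[1],X[0])),s["finger_gap"],s["joint_pos"][5])
W=cloud(r,T@r["T_tool_cam"])
m=(W[...,2]>.105)&(W[...,2]<.15)&(np.hypot(W[...,0]-.628,W[...,1]-.049)<.03)
q=W[m];print(len(q),q.mean(0))
t=q[q[:,2]>.131];print("top",t.mean(0),(t.max(0)+t.min(0))/2,np.ptp(t,axis=0))
for d in eyes.tip_of("knob","wrist")[:2]:print(d)
E
```

```text
14.8 [0.62203708 0.04980283 0.1928903 ] -24.863603191490725 0.07879206437048811 1.9561098702990873
1339 [0.628007   0.05111291 0.13090068]
top [0.62724846 0.04911099 0.13533657] [0.6267145  0.04838872 0.13434583] [0.02354699 0.02267097 0.00647005]
{'xyz': [0.6256, 0.052, 0.1178], 'conf': 0.56}
```

View pics/w8.png

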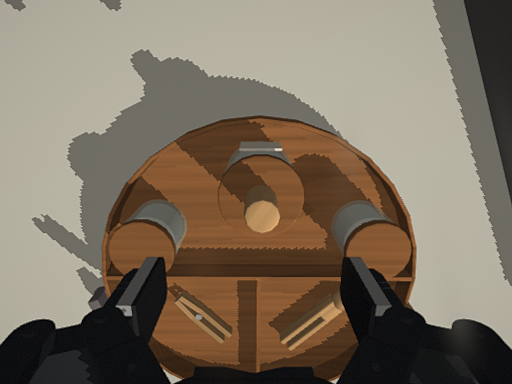

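>>> send_rows(
  targets=[
    [0.005, -0.001, -0.035, 0, 20],
    [0, 0, -0.035, 0, 20],
    [0, 0, -0.014, 0, 20],
    [0, 0, 0, 0, 20],
    [0, 0, 0, 0, 20],
  ],
)

```text
clock: 15.4
tcp_pos: [0.6272, 0.0488, 0.1093]
orientation: [0.0, 0.976, -0.217, 0.0]
wrist_force: [0.7, 0.3, 0.8]
finger_gap: 0.0785
```

```bash
python3 - <<'E'
from h import *
s=monitor.get_state();print(s["tcp_pos"],s["wrist_force"])
r=eyes.read_camera("wrist");save(r,"w9")
E
```

```text
[0.62721692 0.04878694 0.10932714] [0.65887682 0.33851949 0.77709335]
```

View pics/w9.png

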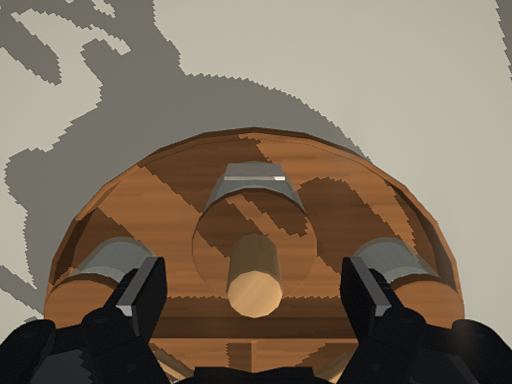

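>>> send_rows(
  targets=[
    [0, 0, -0.005, 0, 20],
    [0, 0, 0, 0, 255],
    [0, 0, 0, 0, 255],
    [0, 0, 0, 0, 255],
    [0, 0, 0, 0, 255],
    [0, 0, 0, 0, 255],
  ],
  newtons=40,
)

```text
clock: 16.05
tcp_pos: [0.6274, 0.0487, 0.1045]
orientation: [0.0, 0.976, -0.217, 0.001]
wrist_force: [-0.6, -0.9, 1.7]
finger_gap: 0.0227
```

```bash
python3 - <<'E'
import numpy as np
c=np.array([.585,-.042]);k=np.array([.627,.0488])
d=k-c;print(np.hypot(*d),np.degrees(np.arctan2(d[1],d[0])))
for f in((-.1,.0105),(-.1775,.0305)):print(np.degrees(np.arctan2(f[1],f[0])))
r=np.hypot(*d);a0=np.arctan2(d[1],d[0]);st=np.radians(6);p=d
for i in range(1,19):
    n=.1*np.array([np.cos(a0+i*st),np.sin(a0+i*st)]);print(i,(n-p).round(4));p=n
print(c+p)
E
```

```text
0.10004319067282892 65.17685962711133
174.00590705089152
170.25002453803833
1 [-0.0097  0.0039]
2 [-0.0101  0.0029]
3 [-0.0103  0.0018]
4 [-0.0104  0.0007]
5 [-0.0105 -0.0004]
6 [-0.0104 -0.0015]
7 [-0.0101 -0.0026]
8 [-0.0098 -0.0036]
9 [-0.0094 -0.0046]
10 [-0.0089 -0.0056]
11 [-0.0082 -0.0065]
12 [-0.0075 -0.0073]
13 [-0.0067 -0.008 ]
14 [-0.0058 -0.0087]
15 [-0.0049 -0.0093]
16 [-0.0039 -0.0097]
17 [-0.0029 -0.0101]
18 [-0.0018 -0.0103]
[ 0.48570824 -0.0301195 ]
```

>>> send_rows(
  targets=[
    [-0.0097, 0.0039, 0, 6, 255],
    [-0.0101, 0.0029, 0, 6, 255],
    [-0.0103, 0.0018, 0, 6, 255],
    [-0.0104, 0.0007, 0, 6, 255],
    [-0.0105, -0.0004, 0, 6, 255],
    [-0.0104, -0.0015, 0, 6, 255],
    [0, 0, 0, 0, 255],
  ],
)

```text
clock: 16.75
tcp_pos: [0.565, 0.0561, 0.1045]
orientation: [0.0, 0.995, 0.096, 0.0]
wrist_force: [1.5, 1.3, -0.8]
finger_gap: 0.0229
```

>>> send_rows(
  targets=[
    [-0.0101, -0.0026, 0, 6, 255],
    [-0.0098, -0.0036, 0, 6, 255],
    [-0.0094, -0.0046, 0, 6, 255],
    [-0.0089, -0.0056, 0, 6, 255],
    [-0.0082, -0.0065, 0, 6, 255],
    [-0.0075, -0.0073, 0, 6, 255],
    [-0.0067, -0.008, 0, 6, 255],
    [-0.0058, -0.0087, 0, 6, 255],
    [0, 0, 0, 0, 255],
  ],
)

```text
clock: 17.65
tcp_pos: [0.4984, 0.0091, 0.1044]
orientation: [-0.001, 0.871, 0.492, -0.0]
wrist_force: [-2.6, 2.8, 5.1]
finger_gap: 0.023
```

```bash
python3 - <<'E'
from h import *
for c in("scene","side","wrist"):
  r=eyes.read_camera(c);save(r,"p10"+c,s=1.5)
  for n in("knob","front","tray_centre"):
    for d in eyes.tip_of(n,c)[:1]:print(c,n,np.round(d["xyz"],4),d["conf"])
E
```

```text
scene knob [0.499  0.0069 0.1163] 0.65
scene front [ 0.4836 -0.0325  0.1152] 0.94
scene tray_centre [ 0.5846 -0.0414  0.0192] 0.95
side knob [0.5007 0.0087 0.117 ] 0.67
side front [ 0.4878 -0.031   0.1136] 0.86
side tray_centre [ 0.5856 -0.0398  0.0273] 0.57
wrist knob [0.4997 0.0112 0.1178] 0.89
wrist front [ 0.488  -0.0295  0.1195] 0.75
wrist tray_centre [ 0.5887 -0.0406  0.0244] 0.77
```

View pics/p10wrist.png

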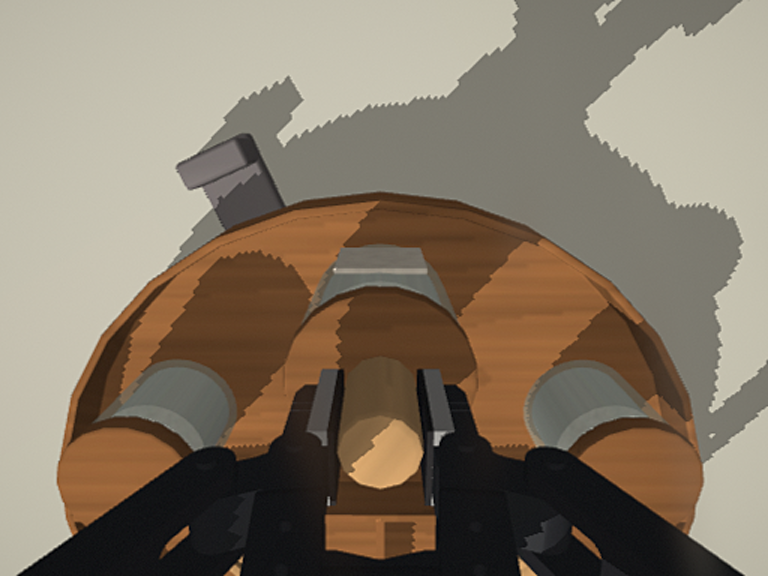

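View pics/p10side.png

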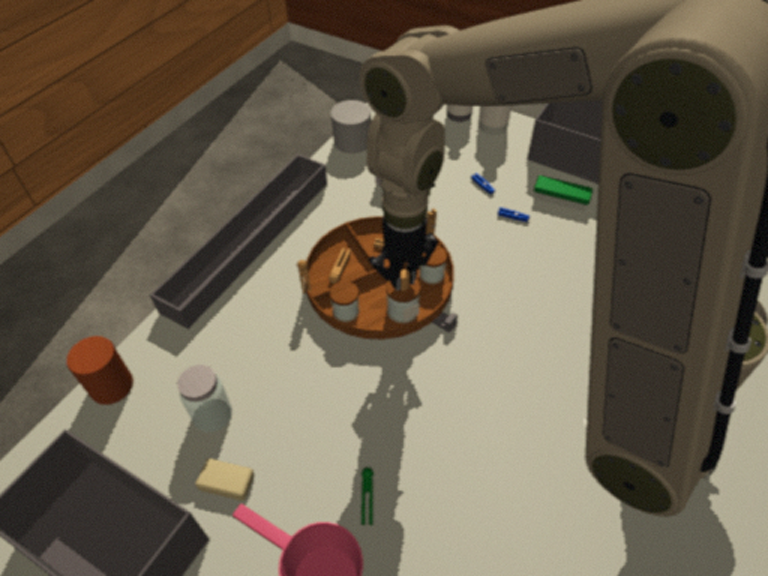

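```bash
python3 - <<'E'
from h import *
s=monitor.get_state();r=eyes.read_camera("wrist");W=cloud(r,toolT(s)@r["T_tool_cam"])
d=W[...,:2]-[.5855,-.0415];R=np.hypot(d[...,0],d[...,1])
m=(R>.16)&(R<.2)&(W[...,2]>.024)&(W[...,2]<.036);m[:, 250:]=False
q=W[m];print(len(q),q.mean(0));a=np.degrees(np.arctan2(q[:,1]+.0415,q[:,0]-.5855))
rc=cv2.minAreaRect((q[:,:2]*1000).astype(np.float32));print(rc,np.percentile(a,[1,50,99]),(np.percentile(a,1)+np.percentile(a,99))/2)
E
```

```text
955 [ 0.40438678 -0.01534592  0.03038066]
((404.1396484375, -16.33867835998535), (30.04705047607422, 12.10061264038086), 81.86553955078125) [167.46295027 171.72650146 176.5349197 ] 171.99893498251294
```

>>> send_rows(
  targets=[
    [-0.0043, -0.0089, 0, 5.7, 255],
    [-0.0037, -0.0093, 0, 5.7, 255],
    [-0.0027, -0.0095, 0, 5.7, 255],
    [-0.0017, -0.0096, 0, 5.6, 255],
    [0, 0, 0, 0, 255],
    [0, 0, 0, 0, 255],
    [0, 0, 0, 0, 255],
    [0, 0, 0, 0, 255],
  ],
)

```text
clock: 19.1
tcp_pos: [0.4852, -0.0278, 0.1044]
orientation: [-0.001, 0.758, 0.653, -0.001]
wrist_force: [-7.0, 0.4, 11.0]
finger_gap: 0.0229
```

```bash
python3 - <<'E'
from h import *
s=monitor.get_state();print(s["clock"],s["tcp_pos"],s["qvel"].round(3),s["wrist_force"],s["finger_gap"])
r=eyes.read_camera("wrist");W=cloud(r,toolT(s)@r["T_tool_cam"]);save(r,"p11w")
d=W[...,:2]-[.5855,-.0415];R=np.hypot(d[...,0],d[...,1])
m=(R>.165)&(R<.2)&(W[...,2]>.024)&(W[...,2]<.036)
q=W[m];rc=cv2.minAreaRect((q[:,:2]*1000).astype(np.float32));print(len(q),rc)
for c in("scene","side","wrist"):
  r=eyes.read_camera(c)
  if c=="scene":save(r,"p11s",crop=(170,120,300,250),s=4)
  if c=="side":save(r,"p11d",crop=(190,120,320,250),s=4)
  for n in("knob","front","tray_centre"):
    for d in eyes.tip_of(n,c)[:1]:print(c,n,np.round(d["xyz"],4),d["conf"])
E
```

```text
19.1 [ 0.48522972 -0.02775188  0.10440913] [ 0.001  0.002  0.    -0.    -0.002  0.   ] [-7.00837907  0.44496371 10.97854648] 0.022933691135244298
988 ((403.8655700683594, -16.61043930053711), (29.936552047729492, 11.850741386413574), 81.4347152709961)
scene knob [ 0.4857 -0.029   0.1146] 0.66
scene front [ 0.4858 -0.03    0.1137] 0.93
scene tray_centre [ 0.5832 -0.0422  0.0185] 0.97
side knob [ 0.4856 -0.0285  0.1199] 0.88
side front [ 0.4859 -0.0289  0.1129] 0.95
side tray_centre [ 0.586  -0.0404  0.0252] 0.97
wrist knob [ 0.4862 -0.0242  0.1166] 0.64
wrist front [ 0.4902 -0.0301  0.1159] 0.96
wrist tray_centre [ 0.5863 -0.0434  0.0243] 0.56
```

View pics/p11w.png

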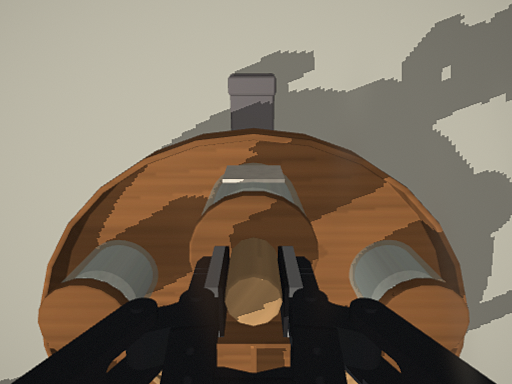

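View pics/p11s.png

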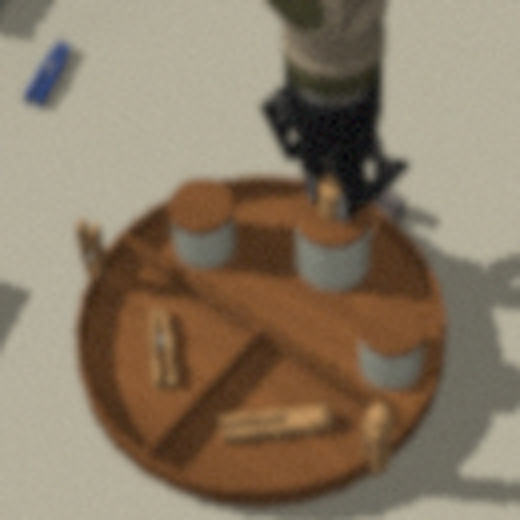

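View pics/p11d.png

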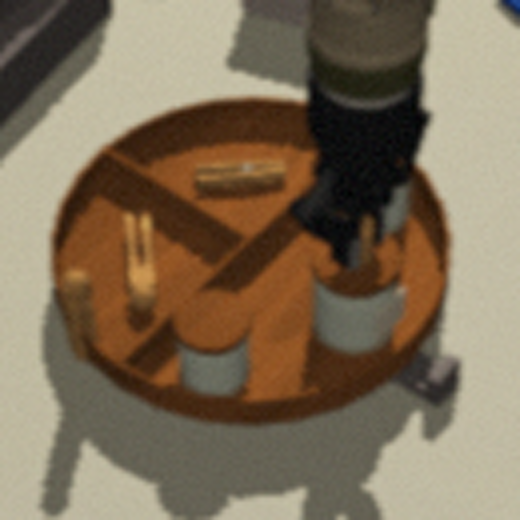

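```bash
python3 -c "
from workcell import ticket;print(ticket.hand_in())"
```

```text
the job is handed in; nothing more can be done
None
```

I put the wooden spring peg and the wooden dolly peg flat into their own compartments. I then turned the tray about 107° anticlockwise by the knob and handed the job in at about 20 s, still gripping the knob.

**Pegs:** the last pictures show both lying in their own compartments, each matching the sample on its rim. I did not touch the blue and green look-alikes or the other things on the bench.

**Knob position:** the knob was at about (0.486, −0.028), against a front point of about (0.486, −0.029). In the wrist picture the knob and the tongue's stub lie in the same column.

**Grip:** the fingers were stopped at 22.9 mm on the knob with a 40 N command, and the wrist force was about 13 N. The arm was still; I did not measure the tray's own speed.

**Disagreements:**
- The wrist network's knob and front estimates differed by about 7 mm; the scene and side cameras put them about 1 mm apart. Both are inside the 13 mm limit.
- My automatic fit of the dolly's outline after placing it was spoilt by nearby wooden parts, so I checked its placement from the pictures and from the network's position for it.

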